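# Clamp the glued tailboard of a wooden toy truck

## Task

The tailboard of the wooden toy truck has just been glued from two plies and needs clamping. Squeeze the handles of the wide spring clip, lift it off the storage rail with its jaws open, and let it close over the top edge of the tailboard, about in the middle, square to the board, upright and pushed down until it sits on the edge. Leave the narrow clip where it is on the rail.

Things in the scene. Friction and masses are not known exactly. Their poses are not given: they have to be found in the camera images.
- wide_clip_center (a point): Middle of the handles of the wide spring clip: symmetric, black plastic, 40 mm wide (x), 73 mm high, 70 g, astride the rail, handles up. y: across rail and jaws, squeeze direction; z up. The point is 38 mm above the throat (which sits on a board's edge) and 63 above the jaw tips. Handles splay in a V, 52 mm over the tops, 10 mm above the point, 42 at the point; flats reach 15 mm below it.
- wide_clip_jaw (a joint): Angle of both jaws of the wide clip, rad: 0 closed on a 10 mm board, -0.15 closed on nothing, 0.3 fully open: the handles, squeezed with 6 N or more, then stand parallel at a stop, 28 mm over their outsides, and the jaws are 31 mm apart at the tips, 23 mm at the upper ends of their pads (13 mm below the throat). Both sides move equally. Let go, they spring shut with about 3 N.
- tailboard_edge (a point): Middle of the top edge of the truck's tailboard, 100 mm above the table: upright board, 90 mm wide (x), 10 mm thick (y), its top 26 mm and more free on both faces; the tall board at the end away from the cab. +y points to the cab, z up. The truck is plain wood, 240 mm long, fixed on a plywood sheet; its cab, 170 to 220 mm off, is 96 mm high, all else is lower.
- narrow_clip_center (a point): Same point of the narrow clip, a bystander: same black plastic and profile but 16 mm wide. Both clips sit about 100 mm apart on one storage rail, an upright board 10 mm thick and 200 mm long, its top edge 80 mm above the table; which clip is at which end varies. Leave it there.
Things that resemble listed ones, but are neither listed nor needed, are in the scene too. What is shaped like the part that bears wide_clip_center but pink or purple is not meant.

How it is judged:
By the outcome, as a careful person would: the job done as asked, in the order asked, and still so for the second after the job is handed in, with the robot touching nothing.
It also fails if it takes over 38 s, if anything falls off the work surface, if the arm or the gripper's body presses on something with over 40 N, if the wrist force passes 120 N, or if a joint passes its speed limit or range.

## Robot

A 7-joint arm with a two-finger parallel gripper is mounted at the origin on the work surface. World frame = base frame: x ahead of the robot, y to its left, z up, the work surface at z = 0. Lengths are in m, angles in rad, forces in N, time in s.
With the tool pointing down it reaches from about 0.4 to 0.875 m from the base axis. Payload 19.3 kg.
Tool frame: the origin (TCP) lies where the fingers leave the gripper's body, on its centre line; the fingertips stand bot.tip_reach ahead of it and the grasp point (between the pads) lies 54 mm ahead of it (bot.tip_reach is the distance from the TCP to the fingertips, in m); z points along the fingers, y is the line along which they close (so a half turn about z gives the same grasp; the last joint's range is limited). The gripper opens to 85 mm and grips with 20 to 120 N. Pads are 22 mm wide; open, the fingers measure 114 mm over their backs; the gripper's body (76 mm by 85 mm) begins 54 mm behind the grasp point. The pads swing forward as they close: fully open they stand 13 mm farther back than shut.
Start: joints at [-1.341, 0.521, -0.036, 1.599, 0.021, 1.021, -0.113], TCP at [0.185, 0.597, 0.304] pointing down, gripper open.
Joint ranges: [-2.91, 2.91], [-0.3, 2.13], [-1.5, 1.42], [0.17, 2.43], [-1.26, 4.41], [0.16, 1.93], [-2.52, 2.52]. Speed limits (rad/s): [1.89, 1.89, 2.39, 2.39, 3.01, 3.01, 3.01].

## Interface

Orientations are given as [roll, pitch, yaw] about the fixed x, y, z axes, in that order (R = Rz(yaw) Ry(pitch) Rx(roll)).
In Python, from workcell import bot gives the robot as it stands. The module is installed in compiled form; this text tells all that it offers.
- The arm moves only by the shell command python3 -m jog 'ROWS' [FORCE]. ROWS is JSON, a list that holds one entry, the list of rows, each a list of 7 numbers: the shift along the tool's x, y, z in mm, then the turn, a rotation vector about the tool's x, y, z in rad, then the opening, from 0 (shut) to 1 (fully open). In form: [[[tx, ty, tz, wx, wy, wz, fingers], ...]]. A call has 1 to 5 rows; each row shifts and turns the commanded pose from where the row before left it, along the tool's axes as they then stand; what a row does not reach is not made up. A row lasts 1/10 s, in which the tool goes at most 50 mm and 8.59 degrees, less where a joint would pass 70% of its speed; a pose out of reach is approached as far as the arm can. A call is refused whole if a number of a shift passes 50 or a number of a turn 0.15, either way. A call with a gripper value outside its range is refused whole. The fingers move at their own pace and stop on an object; FORCE is the grip in N (left out, the last holds). Time passes only in rows, so rows that do not move let the fingers close. It gives the time, the measured TCP pose, the force, the opening and the grip force at its end, in the units of the state.
- bot.observe(): the state, without advancing time (a new reading comes with each control period).
- bot.grab_frame(name): name is "scene" or "top"; returns a dict with "img" (480x640x3 uint8, red, green, blue), "intrinsics" (3x3 intrinsics, pixels), "R" (3x3) and "t" (3): a world point X has camera coordinates R X + t. Camera axes: x right, y down, z forward; pixel columns grow to the right and rows downward; lengths in m; the calibration is good to about 2 mm. A picture is of the moment at which its call begins. There is no depth.
- bot.job_done(): hands the job in; it is judged then, once.
Trained networks look in a picture, given as the dict that the camera call returned (one of the last four; its "shot" number tells which), for a name from the list of things; names that differ only in an ending like _2 or _b are one class to them, and where a whole thing is asked for, a point or a joint stands for the part that bears it (a point fixed in the world has none). Each returns a list of dicts, best first, with "conf" (0 to 1); they miss things now and then, are a little off and sometimes report something else, mostly with a low value. They report only what shows in the picture. A call takes as long as a camera call. They do not tell look-alikes from the thing itself.
- bot.trace(query, picture): "region" (480x640 bool, what is visible of it).
- bot.spot_point(query, picture): "xyz" ([x, y, z] in m, in world coordinates, good to about 4 mm: a listed point, or the origin of a listed thing).
The state is a dict: "clock": time; "qpos": joint angles; "qd": joint speeds; "joint_efforts": joint torques, N m; "position": TCP position; "tool_rot": TCP orientation; "force": force on the tool from outside, world axes, zero at the start; "moment": the same for the moment, N m; "grip_width": finger opening in m; "finger_force": force on a finger pad.
Only numpy, scipy, OpenCV 4.12 (cv2) and the standard library are available. Lean on these libraries where they do the work, as an engineer would, in place of code of your own. Each camera call takes 0.05 s, during which the arm holds its last target. There are 200 camera calls.

## Working session

There is one attempt and no reset: what is moved stays moved. The work goes in short steps, Python scripts to look and compute and a shell command to move; the robot and the scene stay as the last step left them, time stands still between calls to the robot, and variables do not carry over. Pictures are saved under pics/ and viewed, at most 10 in all, crops included, and the job is handed in when it is done.

```bash
mkdir -p pics; cat > h.py <<'E'
import numpy as np, cv2
from workcell import bot
def save(f,n): cv2.imwrite('pics/'+n,cv2.cvtColor(f['img'],cv2.COLOR_RGB2BGR))
def proj(f,X):
    c=np.asarray(f['R'])@np.asarray(X)+np.asarray(f['t']); p=np.asarray(f['intrinsics'])@c; return p[:2]/p[2]
def ray(f,px,z):
    R=np.asarray(f['R']);t=np.asarray(f['t']);K=np.asarray(f['intrinsics'])
    d=R.T@np.linalg.inv(K)@np.array([px[0],px[1],1.]); o=-R.T@t
    return o+d*(z-o[2])/d[2]
E
python3 - <<'E'
from h import *
np.set_printoptions(precision=4,suppress=True)
for n in ('scene','top'):
    f=bot.grab_frame(n); save(f,n+'1.png')
    print(n,'cam at',-np.asarray(f['R']).T@f['t'])
    for q in ('wide_clip_center','narrow_clip_center','tailboard_edge'):
        for r in bot.spot_point(q,f)[:4]: print(q,np.array(r['xyz']),round(r['conf'],2),proj(f,r['xyz']))
s=bot.observe(); print(s['clock'],s['position'],s['tool_rot'],bot.tip_reach,s['grip_width'])
E
```

```text
scene cam at [0.8096 0.1988 0.6738]
wide_clip_center [ 0.3753 -0.2477  0.0604] 0.88 [269.3563 140.5913]
wide_clip_center [ 0.5499 -0.0597  0.0625] 0.57 [285.1707 258.1107]
wide_clip_center [ 0.5135 -0.187   0.1185] 0.56 [236.9242 180.5103]
narrow_clip_center [ 0.6096 -0.2089  0.1205] 0.87 [181.1184 210.9687]
tailboard_edge [0.4903 0.122  0.1002] 0.68 [410.0393 285.7299]
top cam at [ 0.4675 -0.0377  0.7931]
wide_clip_center [ 0.5512 -0.0593  0.0625] 0.85 [344.6405 210.8506]
wide_clip_center [ 0.3731 -0.2463  0.0633] 0.82 [460.2121 316.1493]
wide_clip_center [ 0.516  -0.1896  0.1229] 0.75 [431.217  227.5818]
narrow_clip_center [ 0.6108 -0.2057  0.1191] 0.67 [439.2836 166.7021]
tailboard_edge [0.4905 0.1168 0.0984] 0.7 [236.0682 248.0218]
0.4 [0.1846 0.5971 0.3038] [-3.1414 -0.0001  2.8417] 0.0726 0.0853309527079328
```

View pics/scene1.png

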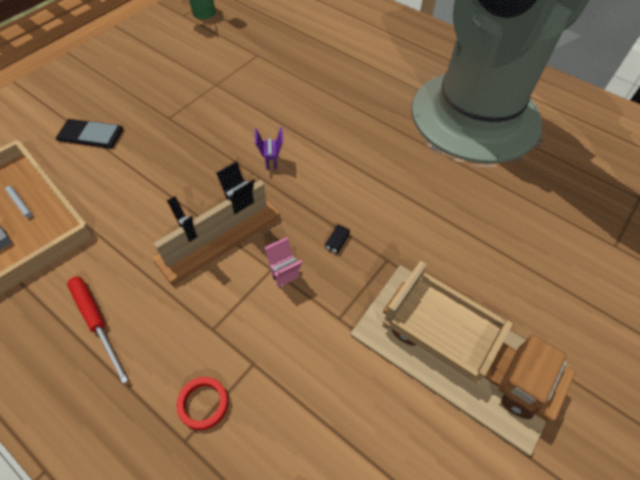

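View pics/top1.png

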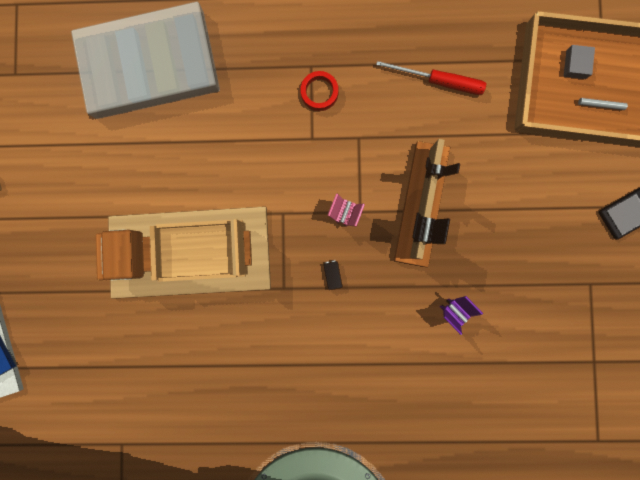

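The wide black clip is the one nearest the robot on the rail: top (431,228), scene (237,180). The narrow clip is at the far end, top (439,167), and the pink and purple ones are look-alikes. The tailboard is at top (238,248), with the cab on the +y side. Next I'll refine the rail and board edges.

```bash
python3 - <<'E'
from h import *
np.set_printoptions(precision=4,suppress=True)
f=bot.grab_frame('top'); g=bot.grab_frame('scene')
im=cv2.cvtColor(f['img'],cv2.COLOR_RGB2BGR); im2=cv2.cvtColor(g['img'],cv2.COLOR_RGB2BGR)
a=cv2.resize(im[130:270,385:475],None,fx=4,fy=4,interpolation=cv2.INTER_CUBIC)
b=cv2.resize(im[205:285,215:275],None,fx=6,fy=6,interpolation=cv2.INTER_CUBIC)
c=np.zeros((560,740,3),np.uint8); c[:560,:360]=a; c[:480,370:730]=b; cv2.imwrite('pics/crop1.png',c)
for n,fr in (('top',f),('scene',g)):
  for q in ('wide_clip_center','narrow_clip_center','tailboard_edge'):
    for r in bot.spot_point(q,fr)[:4]: print(n,q,np.array(r['xyz']),round(r['conf'],2))
print('cab-side dir',ray(f,(120,250),.1))
E
```

```text
top wide_clip_center [ 0.5507 -0.0574  0.064 ] 0.67
top wide_clip_center [ 0.5146 -0.1854  0.1198] 0.58
top tailboard_edge [0.4939 0.1175 0.0993] 0.73
scene wide_clip_center [ 0.3764 -0.2487  0.0609] 0.9
scene wide_clip_center [ 0.5109 -0.1854  0.1171] 0.69
scene wide_clip_center [ 0.5533 -0.0628  0.0615] 0.59
scene narrow_clip_center [ 0.6085 -0.2073  0.1192] 0.89
scene tailboard_edge [0.4903 0.1201 0.1018] 0.71
cab-side dir [0.4904 0.3044 0.1   ]
```

View pics/crop1.png

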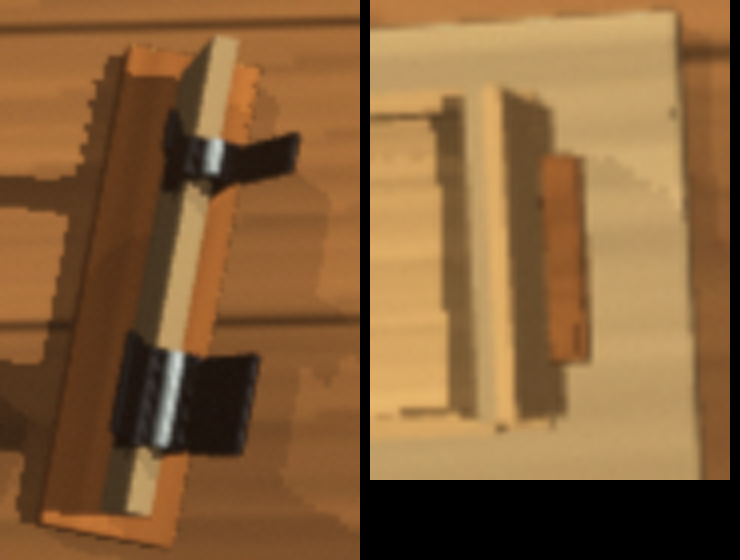

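The left crop shows the rail top running from (225,37) to (140,515), with the wide clip at about (185,400). The right crop shows the tailboard top, two-toned plies, from about (483,90) to (497,425).

```bash
python3 - <<'E'
from h import *
np.set_printoptions(precision=4,suppress=True)
f=bot.grab_frame('top')
A=lambda x,y:(385+(x+.5)/4-.5,130+(y+.5)/4-.5); B=lambda x,y:(215+(x-370+.5)/6-.5,205+(y+.5)/6-.5)
p,q=ray(f,A(225,37),.08),ray(f,A(140,515),.08); d=p-q; print('rail',p,q,np.linalg.norm(d),np.arctan2(d[1],d[0]))
print('spring', ray(f,A(214,158),.085),ray(f,A(168,400),.085))
for l,r in (((483,90),(497,425)),((501,90),(517,425)),((466,95),(478,422))):
  p,q=ray(f,B(*l),.1),ray(f,B(*r),.1); d=p-q; print('board',p,q,(p+q)/2,np.linalg.norm(d),np.arctan2(d[1],d[0]))
# plywood edges z~0.01
p,q=ray(f,(266,207),.01),ray(f,(270,289),.01); d=p-q; print('ply',np.arctan2(d[1],d[0]))
p,q=ray(f,(109.5,216),.01),ray(f,(266,207.5),.01); d=p-q; print('ply long',np.arctan2(d[1],d[0])-np.pi/2)
E
```

```text
rail [ 0.6654 -0.2195  0.08  ] [ 0.4692 -0.1791  0.08  ] 0.2002377133976381 -0.20289989168003886
spring [ 0.6141 -0.2122  0.085 ] [ 0.5156 -0.1907  0.085 ]
board [0.5362 0.1205 0.1   ] [0.4468 0.1172 0.1   ] [0.4915 0.1188 0.1   ] 0.08949671807784683 0.036768683115646274
board [0.5361 0.1156 0.1   ] [0.4467 0.1118 0.1   ] [0.4914 0.1137 0.1   ] 0.08950792834356262 0.04234844744297514
board [0.5349 0.1251 0.1   ] [0.4476 0.1223 0.1   ] [0.4913 0.1237 0.1   ] 0.08735031033703797 0.0320422318148551
ply 0.03952765127853119
ply long 0.03521379533619906
```

```bash
J="python3 -m jog"
python3 -m jog '[[[-34,-20.5,0,0,0,0,1],[-34,-20.5,0,0,0,0,1],[-34,-20.5,0,0,0,0,1],[-34,-20.5,0,0,0,0,1],[-34,-20.5,0,0,0,0,1]]]' 30
python3 -m jog '[[[-34,-20.5,0,0,0,0,1],[-34,-20.5,0,0,0,0,1],[-34,-20.5,0,0,0,0,1],[-34,-20.5,0,0,0,0,1],[-34,-20.5,0,0,0,0,1]]]'
python3 -m jog '[[[-19,-41,0,0,0,0,1],[-19,-41,0,0,0,0,1],[-19,-41,0,0,0,0,1],[-19,-41,0,0,0,0,1],[-19,-41,0,0,0,0,1]]]'
python3 -m jog '[[[-19,-41,0,0,0,0,1],[-19,-41,0,0,0,0,1],[-19,-41,0,0,0,0,1],[-19,-41,0,0,0,0,1],[-19,-41,0,0,0,0,1]]]'
python3 -m jog '[[[-17,-38,0,0,0,-0.05,1],[0,0,0,0,0,-0.047,1],[0,0,0,0,0,0,1]]]'
```

```text
clock: 1.35
position: [0.3176, 0.4477, 0.304]
tool_rot: [3.141, 0.0, 2.842]
force: [0.6, 0.9, 0.6]
grip_width: 0.0849
finger_force: 0.0
clock: 1.85
position: [0.4498, 0.2995, 0.3041]
tool_rot: [3.141, 0.0, 2.842]
force: [-0.2, -0.0, 0.0]
grip_width: 0.0856
finger_force: 0.0
clock: 2.35
position: [0.4791, 0.0751, 0.3042]
tool_rot: [3.141, 0.001, 2.842]
force: [1.9, 0.4, 0.6]
grip_width: 0.0853
finger_force: 0.0
clock: 2.85
position: [0.5093, -0.1489, 0.3042]
tool_rot: [3.141, 0.001, 2.842]
force: [1.1, 0.0, 0.1]
grip_width: 0.0856
finger_force: 0.0
clock: 3.15
position: [0.5141, -0.1893, 0.3038]
tool_rot: [-3.142, -0.0, 2.938]
force: [0.0, 0.7, -0.3]
grip_width: 0.0854
finger_force: 0.0
```

```bash
python3 -m jog '[[[0,0,30,0,0,0,1],[0,0,30,0,0,0,1],[0,0,30,0,0,0,1],[0,0,20,0,0,0,1],[0,0,10,0,0,0,1]]]' 30
python3 -m jog '[[[0,0,10,0,0,0,1],[0,0,2,0,0,0,1],[0,0,0,0,0,0,1]]]' 30
python3 - <<'E'
from h import *
s=bot.observe(); print(s['position'],s['force'])
a=[]
for n,(x,y) in (('scene',(237,180)),('top',(431,228))):
    f=bot.grab_frame(n); im=cv2.cvtColor(f['img'],cv2.COLOR_RGB2BGR)[y-60:y+60,x-50:x+50]; a.append(cv2.resize(im,None,fx=4,fy=4,interpolation=cv2.INTER_CUBIC))
cv2.imwrite('pics/g1.png',np.hstack(a))
E
```

```text
clock: 3.65
position: [0.514, -0.187, 0.1824]
tool_rot: [3.141, -0.002, 2.939]
force: [0.1, -0.5, -0.3]
grip_width: 0.0852
finger_force: 0.0
clock: 3.95
position: [0.5145, -0.1882, 0.1723]
tool_rot: [3.142, 0.0, 2.939]
force: [0.6, -0.6, 0.2]
grip_width: 0.0854
finger_force: 0.0
[ 0.51453123 -0.18820228  0.1722743 ] [ 0.61793505 -0.58234156  0.21552079]
```

View pics/g1.png

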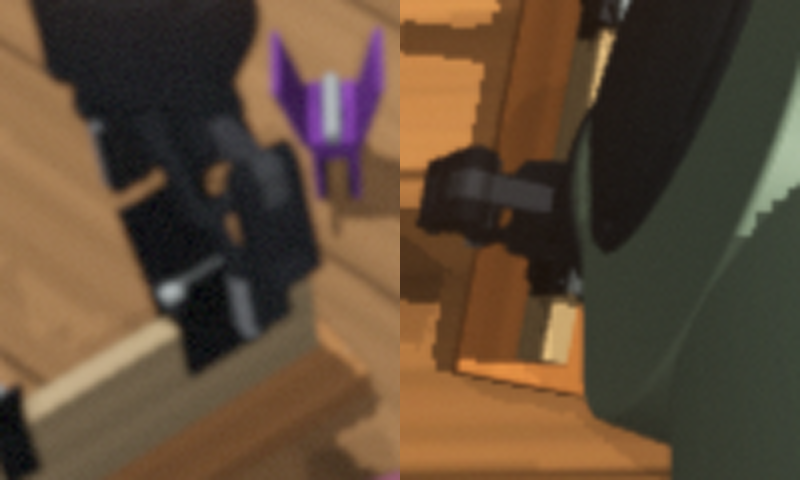

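In the scene half, the fingers straddle the clip's handles around (210,230), with the spring at (172,290), and nothing is touching. Next I'll squeeze.

```bash
python3 -m jog '[[[0,0,0,0,0,0,0.5],[0,0,0,0,0,0,0.4],[0,0,0,0,0,0,0.3],[0,0,0,0,0,0,0.1],[0,0,0,0,0,0,0]]]' 30
python3 -m jog '[[[0,0,0,0,0,0,0],[0,0,0,0,0,0,0],[0,0,0,0,0,0,0],[0,0,0,0,0,0,0],[0,0,0,0,0,0,0]]]'
```

```text
clock: 4.55
position: [0.5148, -0.1883, 0.1726]
tool_rot: [3.141, 0.001, 2.939]
force: [-0.9, 1.9, 11.6]
grip_width: 0.0267
finger_force: 29.1
clock: 5.05
position: [0.5147, -0.1883, 0.1726]
tool_rot: [3.141, 0.001, 2.939]
force: [-1.3, 1.6, 11.0]
grip_width: 0.0269
finger_force: 29.2
```

```bash
python3 -m jog '[[[0,0,-5,0,0,0,0],[0,0,-15,0,0,0,0],[0,0,-20,0,0,0,0],[0,0,-20,0,0,0,0],[0,0,-20,0,0,0,0]]]'
python3 -m jog '[[[0,0,-20,0,0,0,0],[0,0,0,0,0,0,0],[0,0,0,0,0,0,0]]]'
python3 - <<'E'
from h import *
s=bot.observe(); print(s['position'],s['force'])
a=[]
for n in ('scene','top'):
    f=bot.grab_frame(n); p=proj(f,np.array(s['position'])-[0,0,.08]); x,y=p.astype(int); im=cv2.cvtColor(f['img'],cv2.COLOR_RGB2BGR)[y-60:y+60,x-50:x+50]; a.append(cv2.resize(im,None,fx=4,fy=4,interpolation=cv2.INTER_CUBIC))
    for q in ('wide_clip_center','narrow_clip_center'):
      for r in bot.spot_point(q,f)[:4]: print(n,q,np.array(r['xyz']),round(r['conf'],2))
cv2.imwrite('pics/g2.png',np.hstack(a))
E
```

```text
clock: 5.55
position: [0.5141, -0.1883, 0.2529]
tool_rot: [-3.142, -0.0, 2.939]
force: [-0.7, 0.7, -1.0]
grip_width: 0.0269
finger_force: 30.5
clock: 5.85
position: [0.5142, -0.1883, 0.272]
tool_rot: [3.142, 0.0, 2.939]
force: [0.2, 0.6, -0.9]
grip_width: 0.0267
finger_force: 30.5
[ 0.51423227 -0.18826079  0.27196349] [ 0.19540367  0.57565547 -0.85003257]
scene wide_clip_center [ 0.5119 -0.185   0.2156] 0.85
scene wide_clip_center [ 0.3786 -0.2492  0.0633] 0.7
scene wide_clip_center [ 0.5521 -0.0622  0.0636] 0.61
scene narrow_clip_center [ 0.6133 -0.2054  0.1176] 0.98
scene narrow_clip_center [ 0.5113 -0.1841  0.2199] 0.46
top wide_clip_center [ 0.5495 -0.0568  0.064 ] 0.95
top wide_clip_center [ 0.5144 -0.188   0.2171] 0.77
top wide_clip_center [ 0.3716 -0.2493  0.0638] 0.64
top narrow_clip_center [ 0.6123 -0.2087  0.119 ] 0.61
```

View pics/g2.png

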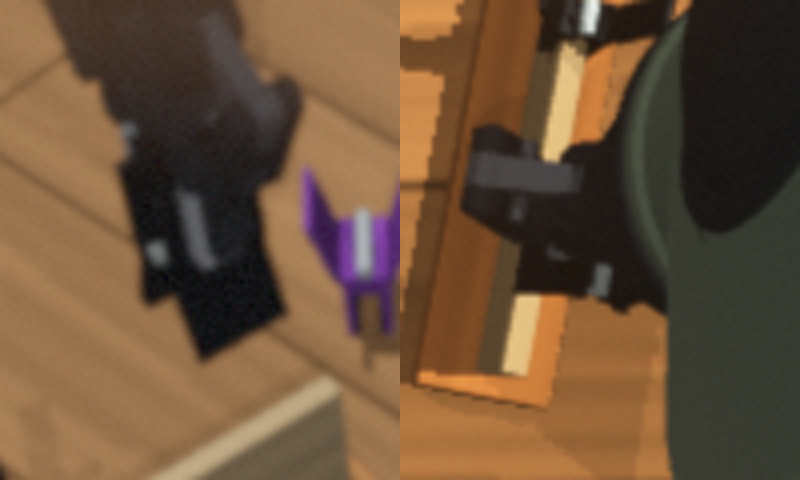

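The clip came off the rail upright between the pads, at scene crop (210,240), and the narrow clip stayed on the rail. Next I'll move over to the tailboard.

```bash
python3 -m jog '[[[4,15,0,0,0,0,0],[8,29,0,0,0,0,0],[10,35,0,0,0,0,0],[10,35,0,0,0,0,0],[10,35,0,0,0,0,0]]]'
python3 -m jog '[[[10,35,0,0,0,0,0],[10,35,0,0,0,0,0],[10,35,0,0,0,0,0],[8,29,0,0,0,0,0],[4,13.3,0,0,0,0,0]]]'
python3 -m jog '[[[0,0,0,0,0,-0.08,0],[0,0,0,0,0,-0.08,0],[0,0,0,0,0,-0.08,0],[0,0,0,0,0,0,0]]]'
python3 - <<'E'
from h import *
np.set_printoptions(precision=4,suppress=True)
s=bot.observe(); print(s['position'],s['force'],s['tool_rot'])
a=[]
for n in ('scene','top'):
    f=bot.grab_frame(n); x,y=proj(f,[.4915,.1188,.12]).astype(int); im=cv2.cvtColor(f['img'],cv2.COLOR_RGB2BGR)[y-70:y+50,x-50:x+50]; a.append(cv2.resize(im,None,fx=4,fy=4,interpolation=cv2.INTER_CUBIC))
    for q in ('wide_clip_center','tailboard_edge'):
      for r in bot.spot_point(q,f)[:4]: print(n,q,np.array(r['xyz']),round(r['conf'],2))
cv2.imwrite('pics/g3.png',np.hstack(a))
E
```

```text
clock: 6.65
position: [0.5026, -0.0318, 0.2718]
tool_rot: [3.141, -0.0, 2.939]
force: [0.8, 0.1, -0.7]
grip_width: 0.0268
finger_force: 30.5
clock: 7.15
position: [0.4909, 0.1222, 0.2717]
tool_rot: [3.141, -0.001, 2.942]
force: [-0.2, -0.9, -1.2]
grip_width: 0.0266
finger_force: 30.5
clock: 7.55
position: [0.4915, 0.1186, 0.2718]
tool_rot: [-3.141, -0.0, -3.103]
force: [0.3, -0.5, -0.7]
grip_width: 0.0267
finger_force: 30.5
[0.4915 0.1186 0.2718] [ 0.309  -0.5124 -0.6735] [-3.1415 -0.0003 -3.1033]
scene wide_clip_center [0.4876 0.1194 0.2157] 0.77
scene wide_clip_center [ 0.5486 -0.0575  0.0635] 0.76
scene wide_clip_center [ 0.3774 -0.248   0.0627] 0.74
scene tailboard_edge [0.4916 0.1227 0.0986] 0.83
scene tailboard_edge [0.49   0.1207 0.2158] 0.38
top wide_clip_center [ 0.549  -0.0592  0.0635] 0.75
top wide_clip_center [ 0.374  -0.2496  0.0633] 0.73
top wide_clip_center [0.4925 0.119  0.2173] 0.58
top tailboard_edge [0.4905 0.1138 0.0991] 0.59
```

View pics/g3.png

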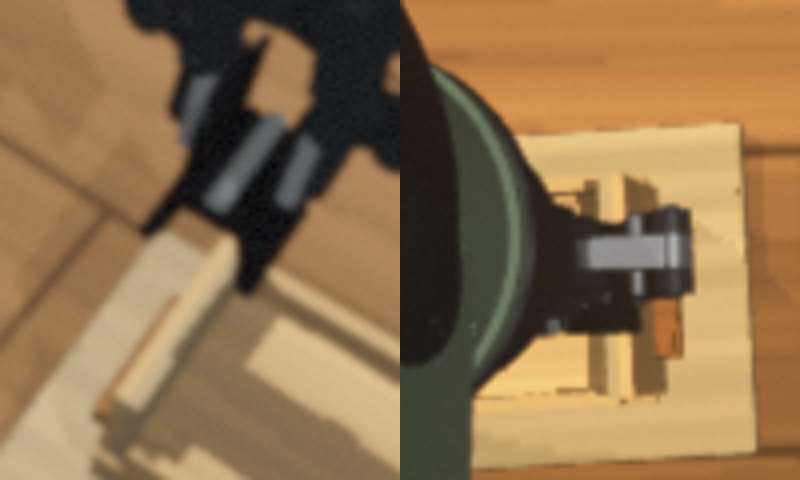

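The open jaws hang above the board, whose top edge runs from (235,245) to (120,405) in the scene half. The averaged estimates agree with my target of (0.4915, 0.1188). Next I'll lower it.

```bash
python3 -m jog '[[[0,0,10,0,0,0,0],[0,0,15,0,0,0,0],[0,0,15,0,0,0,0],[0,0,10,0,0,0,0],[0,0,5,0,0,0,0]]]'
python3 -m jog '[[[0,0,5,0,0,0,0],[0,0,5,0,0,0,0],[0,0,3,0,0,0,0],[0,0,0,0,0,0,0]]]'
python3 - <<'E'
from h import *
s=bot.observe(); print(s['position'],s['force'],s['moment'])
a=[]
for n in ('scene','top'):
    f=bot.grab_frame(n); x,y=proj(f,[.4915,.1188,.12]).astype(int); im=cv2.cvtColor(f['img'],cv2.COLOR_RGB2BGR)[y-50:y+50,x-40:x+40]; a.append(cv2.resize(im,None,fx=5,fy=5,interpolation=cv2.INTER_CUBIC))
cv2.imwrite('pics/g4.png',np.hstack(a))
E
```

```text
clock: 8.35
position: [0.4914, 0.1187, 0.2157]
tool_rot: [-3.141, -0.001, -3.105]
force: [-0.1, -0.4, -1.2]
grip_width: 0.0266
finger_force: 30.5
clock: 8.75
position: [0.4917, 0.1188, 0.2037]
tool_rot: [-3.141, -0.0, -3.104]
force: [-0.2, 0.5, -0.9]
grip_width: 0.027
finger_force: 30.5
[0.49167251 0.11879291 0.20370349] [-0.16488111  0.51580868 -0.86263265] [-0.0273587  -0.01404299 -0.03989618]
```

View pics/g4.png

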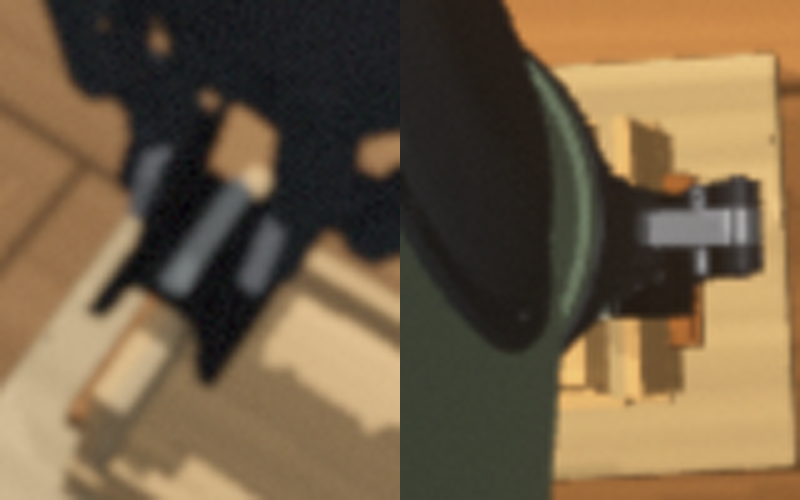

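The jaws straddle the board with its edge at (160,340) between them, and there is no contact force. Next I'll seat it, reading the force as it goes.

```bash
python3 -m jog '[[[0,0,4,0,0,0,0],[0,0,3,0,0,0,0],[0,0,2,0,0,0,0],[0,0,0,0,0,0,0]]]'
python3 -m jog '[[[0,0,1,0,0,0,0],[0,0,0,0,0,0,0]]]'
python3 -m jog '[[[0,0,1,0,0,0,0],[0,0,0,0,0,0,0]]]'
```

```text
clock: 9.25
position: [0.4916, 0.1188, 0.1946]
tool_rot: [-3.141, -0.001, -3.104]
force: [-0.2, 0.4, -0.9]
grip_width: 0.0269
finger_force: 30.5
clock: 9.45
position: [0.4917, 0.1188, 0.1938]
tool_rot: [-3.142, -0.0, -3.104]
force: [1.0, -0.6, -0.4]
grip_width: 0.0263
finger_force: 30.5
clock: 9.65
position: [0.4917, 0.1188, 0.1928]
tool_rot: [-3.142, -0.0, -3.104]
force: [-0.4, -0.1, -1.6]
grip_width: 0.0268
finger_force: 30.5
```

```bash
python3 -m jog '[[[0,0,0.7,0,0,0,0],[0,0,0,0,0,0,0]]]'
python3 -m jog '[[[0,0,0.7,0,0,0,0],[0,0,0,0,0,0,0]]]'
```

```text
clock: 9.85
position: [0.4918, 0.1188, 0.1926]
tool_rot: [3.141, 0.0, -3.105]
force: [-3.0, 0.1, 9.3]
grip_width: 0.0267
finger_force: 31.7
clock: 10.05
position: [0.4918, 0.1188, 0.1925]
tool_rot: [3.141, 0.001, -3.105]
force: [-7.3, -1.4, 24.6]
grip_width: 0.027
finger_force: 33.6
```

```bash
python3 -m jog '[[[0,0,0.5,0,0,0,0.38],[0,0,1,0,0,0,0.45],[0,0,1,0,0,0,0.55],[0,0,1,0,0,0,0.7],[0,0,0,0,0,0,1]]]' 
python3 -m jog '[[[0,0,0,0,0,0,1],[0,0,0,0,0,0,1],[0,0,0,0,0,0,1]]]'
```

```text
clock: 10.55
position: [0.4917, 0.1188, 0.1878]
tool_rot: [-3.141, -0.0, -3.104]
force: [-0.3, -0.0, 0.0]
grip_width: 0.0721
finger_force: 0.0
clock: 10.85
position: [0.4918, 0.1188, 0.188]
tool_rot: [3.142, 0.0, -3.104]
force: [0.4, 0.2, -0.3]
grip_width: 0.0857
finger_force: 0.0
```

```bash
python3 -m jog '[[[0,0,-10,0,0,0,1],[0,0,-30,0,0,0,1],[0,0,-40,0,0,0,1],[0,0,-40,0,0,0,1],[0,0,-30,0,0,0,1]]]'
python3 -m jog '[[[0,40,0,0,0,0,1],[0,40,0,0,0,0,1],[0,40,0,0,0,0,1],[0,40,0,0,0,0,1],[0,40,0,0,0,0,1]]]'
python3 - <<'E'
from h import *
np.set_printoptions(precision=4,suppress=True)
a=[]
for n in ('scene','top'):
    f=bot.grab_frame(n); x,y=proj(f,[.4915,.1188,.12]).astype(int); im=cv2.cvtColor(f['img'],cv2.COLOR_RGB2BGR)[y-50:y+50,x-40:x+40]; a.append(cv2.resize(im,None,fx=5,fy=5,interpolation=cv2.INTER_CUBIC))
    for q in ('wide_clip_center','narrow_clip_center','tailboard_edge'):
      for r in bot.spot_point(q,f)[:4]: print(n,q,np.array(r['xyz']),round(r['conf'],2))
cv2.imwrite('pics/g5.png',np.hstack(a))
E
```

```text
clock: 11.35
position: [0.4918, 0.1187, 0.3413]
tool_rot: [3.141, 0.002, -3.105]
force: [-0.0, 0.9, 0.8]
grip_width: 0.0852
finger_force: 0.0
clock: 11.85
position: [0.4839, 0.3202, 0.339]
tool_rot: [3.141, 0.001, -3.105]
force: [0.4, -1.2, 0.1]
grip_width: 0.0852
finger_force: 0.0
scene wide_clip_center [ 0.3777 -0.2504  0.0606] 0.83
scene wide_clip_center [ 0.5515 -0.0593  0.061 ] 0.73
scene wide_clip_center [0.491  0.1218 0.1411] 0.67
scene narrow_clip_center [ 0.6112 -0.2078  0.1193] 0.93
scene tailboard_edge [0.4942 0.1195 0.104 ] 0.6
top wide_clip_center [0.4932 0.1201 0.1442] 0.84
top wide_clip_center [ 0.373  -0.2473  0.0644] 0.58
top narrow_clip_center [ 0.6105 -0.2076  0.1176] 0.94
top narrow_clip_center [0.4934 0.1182 0.1408] 0.21
top tailboard_edge [0.4912 0.1165 0.0997] 0.59
```

View pics/g5.png

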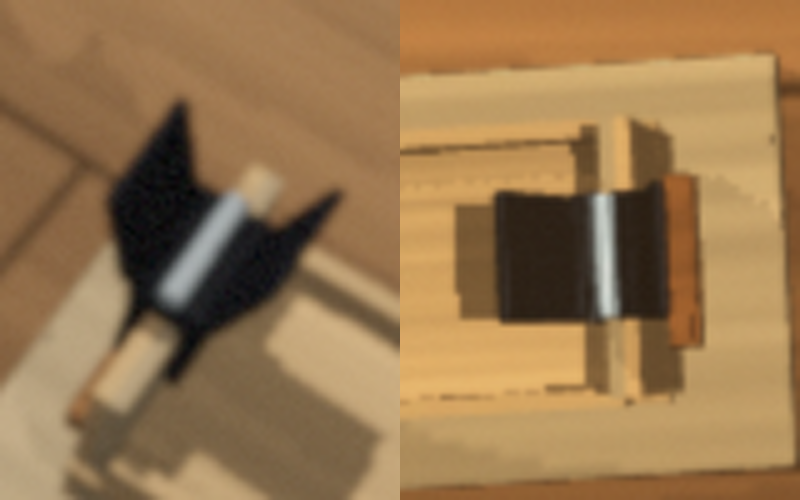

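The clip is closed on the board, upright, square and about mid-width. The network puts its height at 0.141–0.144 against 0.138 expected, so I'll check the seating with more frames and projected handle corners.

```bash
python3 - <<'E'
from h import *
np.set_printoptions(precision=1,suppress=True)
Z={'scene':[],'top':[]}; F={}
for i in range(6):
  for n in Z:
    F[n]=f=bot.grab_frame(n)
    Z[n]+= [r['xyz'] for r in bot.spot_point('wide_clip_center',f) if abs(r['xyz'][1]-.12)<.03]
for n in Z: print(n,np.array(Z[n])*1000, np.mean(Z[n],0)*1000)
yaw=.038; c,s=np.cos(yaw),np.sin(yaw)
for n,f in F.items():
  x0,y0=proj(f,[.4915,.1188,.12]).astype(int)
  tr=max((r for r in bot.trace('wide_clip_center',f)),key=lambda r:r['region'][y0-20:y0+20,x0-20:x0+20].sum())['region']
  ys,xs=np.where(tr); print(n,'mask bbox',xs.min(),xs.max(),ys.min(),ys.max())
  for z in (.138,.142):
    P=[]
    for dx in (-.02,.02):
      for dy,dz in ((-.026,.01),(.026,.01)):
        P.append(proj(f,[.4915+c*dx-s*dy,.1188+s*dx+c*dy,z+dz]))
    print(z,'px',np.array(P).tolist(),'crop5',((np.array(P)-[x0-40,y0-50])*5).round().tolist())
E
```

```text
scene [[490.7 120.2 141.9]
 [490.1 122.  141.6]
 [490.4 120.5 140.9]
 [490.2 120.6 138.6]
 [490.9 121.6 140.7]
 [489.9 121.1 140.9]] [490.4 121.  140.8]
top [[492.  117.6 142.2]
 [492.3 121.8 144.7]
 [492.3 121.2 141.4]
 [493.7 123.4 142.7]
 [492.  119.4 141.1]] [492.5 120.7 142.4]
scene mask bbox 392 438 249 305
0.138 px [[404.74911432659076, 247.95495197030903], [438.8472696791726, 267.91417791523196], [389.36572540829167, 268.6005894327392], [424.0737916930626, 289.72705929726914]] crop5 [[174.0, 100.0], [344.0, 200.0], [97.0, 203.0], [270.0, 309.0]]
0.142 px [[405.26468063622485, 246.37900717258609], [439.56663914673226, 266.4074442241784], [389.81055581568825, 267.0934317976902], [424.73017726605497, 288.29981003632736]] crop5 [[176.0, 92.0], [348.0, 192.0], [99.0, 195.0], [274.0, 301.0]]
top mask bbox 210 244 232 260
0.138 px [[245.30277546785064, 258.86899489190364], [210.58596977503746, 260.7590918273397], [244.11460358750315, 232.05683057603594], [209.51760811822726, 233.98964385581942]] crop5 [[272.0, 314.0], [98.0, 324.0], [266.0, 180.0], [93.0, 190.0]]
0.142 px [[244.7607564161152, 258.85684731053425], [209.82992386827237, 260.7586736213963], [243.56708807846195, 231.87891549407814], [208.75754511720763, 233.82398740116682]] crop5 [[269.0, 314.0], [94.0, 324.0], [263.0, 179.0], [89.0, 189.0]]
```

The clip may sit about 2–3 mm proud, perhaps dragged up by the pads as they opened. I'll seat it by pressing on the handle tops with the fingertips, at 40 mm opening.

```bash
python3 -m jog '[[[0,-40,0,0,0,0,0.47],[0,-40,0,0,0,0,0.47],[0,-40,0,0,0,0,0.47],[0,-40,0,0,0,0,0.47],[0,-40,0,0,0,0,0.47]]]' 30
python3 -m jog '[[[0,0,30,0,0,0,0.47],[0,0,30,0,0,0,0.47],[0,0,30,0,0,0,0.47],[0,0,15,0,0,0,0.47],[0,0,0,0,0,0,0.47]]]'
```

```text
clock: 14.05
position: [0.4916, 0.1173, 0.3382]
tool_rot: [3.141, 0.0, -3.104]
force: [1.3, -0.6, 1.3]
grip_width: 0.0401
finger_force: 0.0
clock: 14.55
position: [0.491, 0.1186, 0.2314]
tool_rot: [-3.141, -0.003, -3.104]
force: [-0.2, -0.4, 0.3]
grip_width: 0.0398
finger_force: 0.0
```

```bash
python3 -m jog '[[[0,0,3,0,0,0,0.47],[0,0,2,0,0,0,0.47],[0,0,0,0,0,0,0.47]]]'
python3 -m jog '[[[0,0,2,0,0,0,0.47],[0,0,0,0,0,0,0.47]]]'
python3 -m jog '[[[0,0,1.5,0,0,0,0.47],[0,0,0,0,0,0,0.47]]]'
python3 -m jog '[[[0,0,1.5,0,0,0,0.47],[0,0,0,0,0,0,0.47]]]'
```

```text
clock: 14.85
position: [0.492, 0.1189, 0.2286]
tool_rot: [3.141, 0.001, -3.104]
force: [0.5, 0.1, 0.4]
grip_width: 0.0402
finger_force: 0.0
clock: 15.05
position: [0.4918, 0.1188, 0.2262]
tool_rot: [3.142, 0.0, -3.104]
force: [0.0, -0.2, 0.3]
grip_width: 0.0404
finger_force: 0.0
clock: 15.25
position: [0.4917, 0.1188, 0.2244]
tool_rot: [-3.142, -0.0, -3.104]
force: [-0.3, -0.3, -0.0]
grip_width: 0.0401
finger_force: 0.0
clock: 15.45
position: [0.4917, 0.1188, 0.2229]
tool_rot: [-3.142, -0.0, -3.104]
force: [0.4, 0.5, 0.7]
grip_width: 0.0402
finger_force: 0.0
```

```bash
python3 -m jog '[[[0,0,1,0,0,0,0.47],[0,0,0,0,0,0,0.47]]]'
python3 -m jog '[[[0,0,1,0,0,0,0.47],[0,0,0,0,0,0,0.47]]]'
python3 -m jog '[[[0,0,1,0,0,0,0.47],[0,0,0,0,0,0,0.47]]]'
python3 -m jog '[[[0,0,1,0,0,0,0.47],[0,0,0,0,0,0,0.47]]]'
```

```text
clock: 15.65
position: [0.4918, 0.1188, 0.222]
tool_rot: [3.142, 0.0, -3.104]
force: [0.2, -0.6, 2.6]
grip_width: 0.04
finger_force: 1.0
clock: 15.85
position: [0.4918, 0.1188, 0.221]
tool_rot: [-3.142, 0.0, -3.104]
force: [0.5, 1.1, 2.3]
grip_width: 0.0399
finger_force: 1.1
clock: 16.05
position: [0.4918, 0.1188, 0.22]
tool_rot: [3.142, 0.0, -3.104]
force: [0.7, -0.1, 3.4]
grip_width: 0.0396
finger_force: 1.5
clock: 16.25
position: [0.4919, 0.1189, 0.2196]
tool_rot: [3.141, 0.001, -3.104]
force: [-3.6, -0.0, 15.1]
grip_width: 0.0401
finger_force: 8.1
```

The clip slid down about 2.5 mm at roughly 3 N, then met a hard stop at 15 N, so it is now seated. I'll withdraw and verify.

```bash
python3 -m jog '[[[0,0,-5,0,0,0,0.47],[0,0,-25,0,0,0,0.47],[0,0,-40,0,0,0,0.47],[0,0,-30,0,0,0,0.47],[0,0,-20,0,0,0,0.47]]]'
python3 -m jog '[[[0,40,0,0,0,0,1],[0,40,0,0,0,0,1],[0,40,0,0,0,0,1],[0,40,0,0,0,0,1],[0,40,0,0,0,0,1]]]'
python3 - <<'E'
from h import *
np.set_printoptions(precision=1,suppress=True)
a=[];Z={'scene':[],'top':[]}
for i in range(4):
  for n in Z:
    f=bot.grab_frame(n)
    Z[n]+= [r['xyz'] for r in bot.spot_point('wide_clip_center',f) if abs(r['xyz'][1]-.12)<.03]
    if i==3:
      x,y=proj(f,[.4915,.1188,.12]).astype(int); im=cv2.cvtColor(f['img'],cv2.COLOR_RGB2BGR)[y-50:y+50,x-40:x+40]; a.append(cv2.resize(im,None,fx=5,fy=5,interpolation=cv2.INTER_CUBIC))
for n in Z: print(n,np.mean(Z[n],0)*1000,len(Z[n]))
cv2.imwrite('pics/g6.png',np.hstack(a))
E
```

```text
clock: 16.75
position: [0.4918, 0.1188, 0.3411]
tool_rot: [3.141, 0.002, -3.104]
force: [0.1, 0.6, -0.9]
grip_width: 0.0401
finger_force: 0.0
clock: 17.25
position: [0.4839, 0.3202, 0.3389]
tool_rot: [-3.141, -0.0, -3.104]
force: [0.1, -0.4, 0.5]
grip_width: 0.0858
finger_force: 0.0
scene [490.  119.2 138.7] 3
top [492.5 119.5 141. ] 4
```

View pics/g6.png

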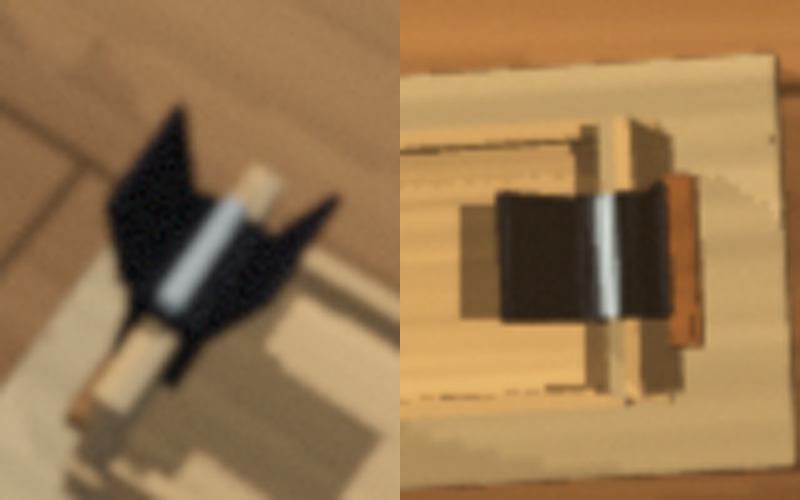

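The clip is square and upright, centred on the board and about 2 mm lower than before, matching its readings when seated on the rail. I'll hand in the job.

```bash
python3 -c "
from workcell import bot
print(bot.job_done())"
```

```text
the job is handed in; nothing more can be done
None
```

The wide clip is on the middle of the tailboard's top edge, square, upright and pressed down to a firm stop; the narrow clip is still on the rail, and the job was handed in at about 18 s on the robot's clock.

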